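# Point out the parts to refill and call for it

## Task

Ask for a refill by pointing: hold the fingertips just above the blue bin that has nearly run out (a few centimetres above its middle, not touching) and stay still for two seconds, then point in the same way for two seconds at the orange-lidded jar it is refilled from. Then send the request by gently pushing the red-knobbed lever all the way over to its other side and leave it there. Touch nothing but the lever, and on the way keep the hand well above the other bins, the green-lidded jar and the bottle, pointing at none of them.

Things in the scene. Friction and masses are not known exactly. Their poses are not given: they have to be found in the camera images.
- bin_low_rim (a point): The nearly empty bin (white floor showing, three stray black clips): an open blue plastic parts bin, 130 x 100 mm and 60 mm tall, walls 4 mm, standing loose on the bench; this point is the centre of its open mouth, at rim height (60 mm above the bench); z up, x along its long side
- bin_nuts_rim (a point): The bin filled with brass nuts (leave alone): an open blue plastic parts bin, 130 x 100 mm and 60 mm tall, walls 4 mm, standing loose on the bench; this point is the centre of its open mouth, at rim height (60 mm above the bench); z up, x along its long side
- bin_screws_rim (a point): The bin filled with steel screws (leave alone): an open blue plastic parts bin, 130 x 100 mm and 60 mm tall, walls 4 mm, standing loose on the bench; this point is the centre of its open mouth, at rim height (60 mm above the bench); z up, x along its long side
- jar_orange_top (a point): The jar to point at: clear, 68 mm in diameter, 115 mm tall, orange ribbed lid, black clips filling its lower 60 mm, standing loose; this point is the centre of the lid's top, 115 mm above the bench; z up
- jar_green_top (a point): The other jar (leave alone): same size, green ribbed lid, brass contents; this point is the centre of the lid's top, 115 mm above the bench; z up
- bottle_top (a point): A white bottle with a blue band and white cap (leave alone): 64 mm in diameter, 140 mm tall, loose; this point is the top of its cap; z up
- call_lever_base: Fixed grey block of the lever, 70 x 50 mm and 25 mm tall; origin at the centre of its underside, on the bench. The lever swings in the block's x-z plane about a pivot 22 mm above the origin, from leaning to the block's -x side over to its +x side (it is to be pushed along the block's +x)
- call_lever_tip (a point): Centre of the lever's red ball knob, 26 mm in diameter, on a 10 mm rod, 80 mm from the pivot. It starts about 38 mm to the -x side of the block's middle, some 92 mm above the bench, and ends 38 mm to the +x side at the same height, rising to 102 mm half-way
- call_lever (a joint): Lever angle, rad: 0 leaning fully to the block's -x side, 1.0 fully over to the +x side. Light friction (about 1 N at the knob), no spring: it stays where it is left; firm stops at both ends
There are look-alikes about, which are no part of the job. Leave any pink look-alike of the part that bears jar_green_top alone.

How it is judged:
By the outcome, as a careful person would: the job done as asked, in the order asked, and still so for the second after the job is handed in, with the robot touching nothing.
It also fails if it takes over 62 s, if anything falls off the work surface, if the arm or the gripper's body presses on something with over 40 N, if the wrist force passes 120 N, or if a joint passes its speed limit or range.

## Robot

A 6-joint arm with a two-finger parallel gripper is mounted at the origin on the work surface. World frame = base frame: x ahead of the robot, y to its left, z up, the work surface at z = 0. Lengths are in m, angles in rad, forces in N, time in s.
With the tool pointing down it reaches from about 0.375 to 0.9 m from the base axis. Payload 3.1 kg.
Tool frame: the origin (TCP) lies midway between the tips of the shut fingers; the grasp point (between the pads) lies 19 mm behind it; z points along the fingers, y is the direction in which the jaws open and shut (so a half turn about z gives the same grasp; the last joint's range is limited). The gripper opens to 87 mm and grips with 3 to 60 N. Pads are 19 mm wide; open, the fingers measure 117 mm over their backs; the gripper's body (75 mm by 190 mm) begins 51 mm behind the grasp point.
Start: joints at [1.012, 0.527, 1.433, -0, 1.181, -0.178], TCP at [0.232, 0.58, 0.223] pointing down, gripper open.
Joint ranges: [-3.08, 3.08], [-0.75, 2.2], [0.22, 2.44], [-1.43, 4.57], [0, 2.65], [-2.85, 2.85]. Speed limits (rad/s): [2.79, 2.79, 3.14, 3.14, 3.14, 3.14].

## Interface

Orientations are given as a unit quaternion [w, x, y, z].
In Python, from station import state, eyes, ticket, finder gives the robot as it stands. The module is installed in compiled form; this text tells all that it offers.
- The arm moves only by the shell command python3 -m crank 'ROWS' [OPENING]. ROWS is a JSON object of lists of equal length, an entry for each row: "offset": the shift along the tool's x, y, z in m, a list of three; "spin": the turn about the tool's z in rad. In form: {"offset": [[tx, ty, tz], ...], "spin": [spin, ...]}. A call has 1 to 8 rows; each row is the pose to reach, as a shift and turn from the pose commanded when the call began, along the tool's axes at that moment; what a row does not reach only later rows make up. A row lasts 1/8 s, in which the tool goes at most 62.5 mm and 10.7 degrees, less where a joint would pass 70% of its speed; a pose out of reach is approached as far as the arm can. A call with a gripper value outside its range is refused whole. OPENING is the opening, from 0 (shut) to 1 (fully open), set as the call begins (- or left out, the last holds). The fingers move at their own pace and stop on an object; the grip force is fixed at half the most. Time passes only in rows, so rows that repeat a pose let the fingers close. It gives the time, the measured TCP pose, the force and the opening at its end, in the units of the state.
- state(): the state, without advancing time (a new reading comes with each control period).
- eyes.grab_frame(name): name is "scene" or "side" or "wrist"; returns the picture (480x640x3 uint8, red, green, blue); there is no depth.
- eyes.camera_params(name): a dict with "fx", "fy", "cx", "cy" (pixels), "world_from_camera" (4x4, takes a point from camera to world coordinates). Camera axes: x right, y down, z forward; pixel columns grow to the right and rows downward; lengths in m; the calibration is good to about 2 mm. A picture is of the moment at which its call begins: read the wrist's pose just before it. camera_params takes no time and is no camera call; for the wrist camera it gives the pose at the moment of the call.
- ticket.job_done(): hands the job in, once; it reports no verdict.
Trained networks look in the newest picture that a camera, given by its name, has taken for a name from the list of things; names that differ only in an ending like _2 or _b are one class to them, and where a whole thing is asked for, a point or a joint stands for the part that bears it (a point fixed in the world has none). Each returns a list of dicts, best first, with "confidence" (0 to 1); they miss things now and then, are a little off and sometimes report something else, mostly with a low value. They report only what shows in the picture. A call takes as long as a camera call. They do not tell look-alikes from the thing itself.
- finder.find_in(name, camera): "centre" ([row, column] in pixels, amid what is visible of it).
- finder.trace(name, camera): "pixels" (480x640 bool, what is visible of it) and "centre" ([row, column] in pixels, amid what is visible of it).
- finder.landmark_of(name, camera): "centre" ([row, column] in pixels: a listed point, or the origin of a listed thing).
The state is a dict: "clock": time; "joint_pos": joint angles; "joint_velocities": joint speeds; "effort": joint torques, N m; "tool_pos": TCP position; "tcp_rot": TCP orientation; "wrist_force": force on the tool from outside, world axes, zero at the start; "wrist_torque": the same for the moment, N m; "gripper_width": finger opening in m.
Only numpy, scipy, OpenCV 4.12 (cv2) and the standard library are available. Lean on these libraries where they do the work, as an engineer would, in place of code of your own. Each camera call takes 0.05 s, during which the arm holds its last target.

## Working session

There is one attempt and no reset: what is moved stays moved. The work goes in short steps, Python scripts to look and compute and a shell command to move; the robot and the scene stay as the last step left them, time stands still between calls to the robot, and variables do not carry over. Pictures are saved under pics/ and viewed, and the job is handed in when it is done.

```bash
mkdir -p pics
python3 - <<'E'
from station import state, eyes
import cv2
s=state();print(s['clock'],s['tool_pos'],s['tcp_rot'],s['gripper_width'])
for n in ['scene','side','wrist']:
    im=eyes.grab_frame(n);cv2.imwrite(f'pics/{n}0.png',im[:,:,::-1])
    p=eyes.camera_params(n);print(n,p)
E
```

```text
0.0 [0.23129922 0.57984294 0.22158667] [-3.68747951e-04  1.88747233e-01  9.82025124e-01 -1.00060819e-03] 0.08714187500792532
scene {'fx': 567.9978436465263, 'fy': 567.9978436465263, 'cx': 319.52763927695054, 'cy': 243.67649302571675, 'world_from_camera': array([[-0.58231067,  0.52332607, -0.62212869,  1.09265958],
       [ 0.81288231,  0.36380597, -0.45482696,  0.42070112],
       [-0.01168867, -0.770568  , -0.63725061,  0.69641844],
       [ 0.        ,  0.        ,  0.        ,  1.        ]])}
side {'fx': 483.5317263754804, 'fy': 483.5317263754804, 'cx': 321.8825334390582, 'cy': 244.54195055674194, 'world_from_camera': array([[-0.97573981, -0.10971026,  0.18946104,  0.37661996],
       [-0.21890004,  0.50398275, -0.83551431,  0.61818897],
       [-0.0038206 , -0.8567176 , -0.51577161,  0.49048327],
       [ 0.        ,  0.        ,  0.        ,  1.        ]])}
wrist {'fx': 421.294143265079, 'fy': 421.294143265079, 'cx': 320.3366370617313, 'cy': 249.57342972086164, 'world_from_camera': array([[ 3.71152306e-01,  8.99076064e-01,  2.32181388e-01,
         1.67512677e-01],
       [ 9.28571873e-01, -3.59230198e-01, -9.33163487e-02,
         6.05955416e-01],
       [-4.91929676e-04,  2.50231684e-01, -9.68185861e-01,
         3.85113712e-01],
       [ 0.00000000e+00,  0.00000000e+00,  0.00000000e+00,
         1.00000000e+00]])}
```

View pics/scene0.png

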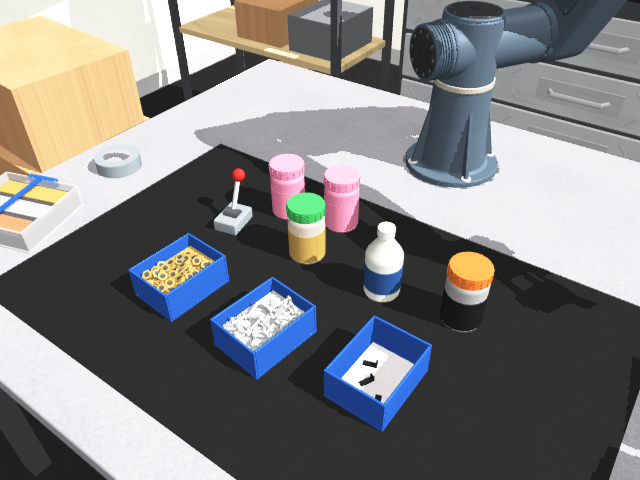

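View pics/side0.png

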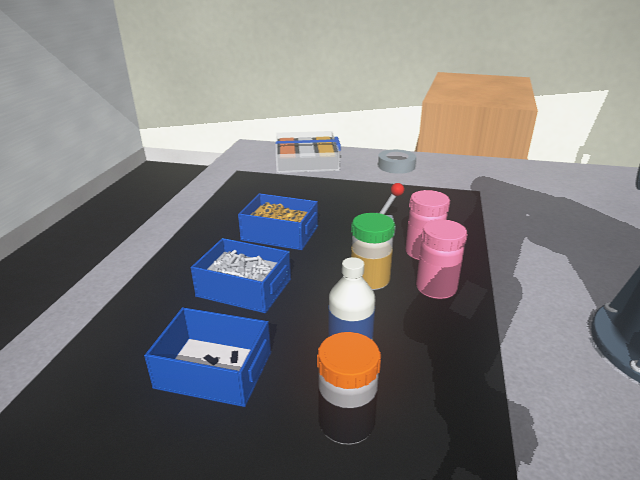

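View pics/wrist0.png

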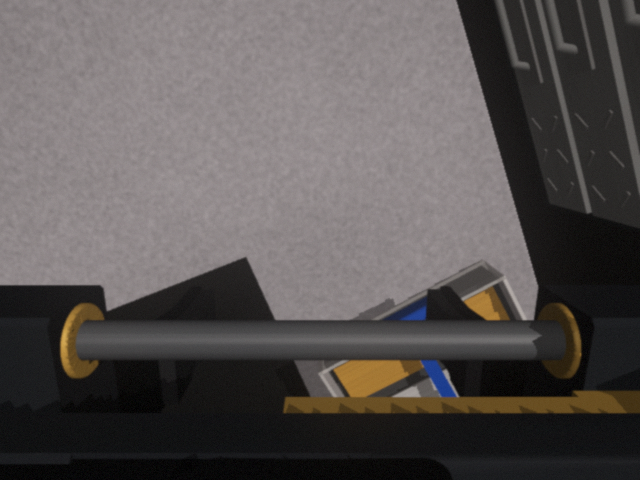

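The scene view shows the low bin at about (378,372), the orange jar lid at (470,268), the red knob at (238,175) and the lever block at (233,218). The two pink jars at (287,165) and (342,180) are look-alikes. The side view shows the same things, with the knob at (398,189). Next I triangulate from both views.

```bash
cat > h.py <<'E'
import numpy as np, cv2
from station import state, eyes, finder
def proj(n,X):
    p=eyes.camera_params(n);T=np.linalg.inv(p['world_from_camera']);c=T[:3,:3]@X+T[:3,3]
    return [p['fy']*c[1]/c[2]+p['cy'],p['fx']*c[0]/c[2]+p['cx']]
def ray(n,rc):
    p=eyes.camera_params(n);T=p['world_from_camera']
    d=T[:3,:3]@np.array([(rc[1]-p['cx'])/p['fx'],(rc[0]-p['cy'])/p['fy'],1]);return T[:3,3],d/np.linalg.norm(d)
def plane(n,rc,z):
    o,d=ray(n,rc);return o+d*(z-o[2])/d[2]
def tri(a,b):
    A=np.zeros((3,3));v=np.zeros(3)
    for o,d in (a,b):
        M=np.eye(3)-np.outer(d,d);A+=M;v+=M@o
    x=np.linalg.solve(A,v);return x,[np.linalg.norm((np.eye(3)-np.outer(d,d))@(x-o)) for o,d in (a,b)]
E
python3 - <<'E'
from h import *
np.set_printoptions(precision=4,suppress=True)
for n in ['scene','side']: eyes.grab_frame(n)
Z=dict(bin_low_rim=.06,bin_nuts_rim=.06,bin_screws_rim=.06,jar_orange_top=.115,jar_green_top=.115,bottle_top=.14,call_lever_base=0,call_lever_tip=.092)
for k,z in Z.items():
    for n in ['scene','side']:
        for r in finder.landmark_of(k,n)[:3]:
            print(k,n,round(r['confidence'],2),np.round(r['centre'],1),plane(n,r['centre'],z))
print(state()['clock'])
E
```

```text
bin_low_rim scene 0.58 [358.5 377.3] [0.6314 0.1814 0.06  ]
bin_nuts_rim scene 0.84 [263.5 178. ] [ 0.6511 -0.1998  0.06  ]
bin_nuts_rim side 0.77 [204.1 276.2] [ 0.6587 -0.2132  0.06  ]
bin_screws_rim scene 0.69 [312.  264.9] [ 0.6533 -0.0065  0.06  ]
bin_screws_rim side 0.57 [257.4 240.7] [ 0.657  -0.0103  0.06  ]
jar_orange_top scene 0.62 [262. 473.] [0.4262 0.2254 0.115 ]
jar_orange_top side 0.84 [351.5 349.6] [0.4348 0.2262 0.115 ]
jar_green_top scene 0.89 [160.5 287.3] [ 0.3536 -0.1946  0.115 ]
jar_green_top scene 0.57 [201.6 305.8] [ 0.4441 -0.082   0.115 ]
jar_green_top side 0.94 [227.2 446.8] [ 0.3313 -0.0849  0.115 ]
jar_green_top side 0.82 [221.5 375.7] [ 0.4446 -0.08    0.115 ]
jar_green_top side 0.7 [202.8 277.7] [ 0.6217 -0.1124  0.115 ]
bottle_top side 0.65 [262.9 350.2] [0.4585 0.0884 0.14  ]
call_lever_base scene 0.63 [219.8 234.8] [ 0.4492 -0.2622  0.    ]
call_lever_tip scene 0.63 [171.8 236.2] [ 0.4153 -0.2759  0.092 ]
call_lever_tip side 0.53 [189.9 394.2] [ 0.4297 -0.2606  0.092 ]
1.05
```

Run:
```python
from h import *
np.set_printoptions(precision=4,suppress=True)
C={}
for n in ['scene','side']:
    im=cv2.imread(f'pics/{n}0.png');b,g,r=[im[...,i].astype(int) for i in range(3)]
    red=(r>130)&(g<70)&(b<70)
    nn,l,st,c=cv2.connectedComponentsWithStats(red.astype(np.uint8))
    for i in range(1,nn):
        if st[i,4]>40: print(n,st[i],c[i]); C[n]=(c[i][1],c[i][0]); print(plane(n,C[n],.092))
print('knob',tri(ray('scene',C['scene']),ray('side',C['side'])))
a=cv2.imread('pics/scene0.png')[150:250,190:290];b=cv2.imread('pics/side0.png')[165:265,340:440]
cv2.imwrite('pics/z0.png',np.hstack([cv2.resize(x,(400,400),interpolation=cv2.INTER_CUBIC) for x in (a,b)]))
a=cv2.imread('pics/scene0.png')[300:440,310:450];b=cv2.imread('pics/side0.png')[290:430,135:275]
cv2.imwrite('pics/z1.png',np.hstack([cv2.resize(x,(400,400),interpolation=cv2.INTER_CUBIC) for x in (a,b)]))
```

```text
scene [232 168  13  13  88] [237.1932 175.375 ]
[ 0.4239 -0.2656  0.092 ]
side [391 183  13  12  86] [396.9884 189.1744]
[ 0.4247 -0.2652  0.092 ]
knob (array([ 0.4246, -0.2649,  0.0924]), [np.float64(0.00020849933585423034), np.float64(0.00020849933585428856)])
```

View pics/z0.png

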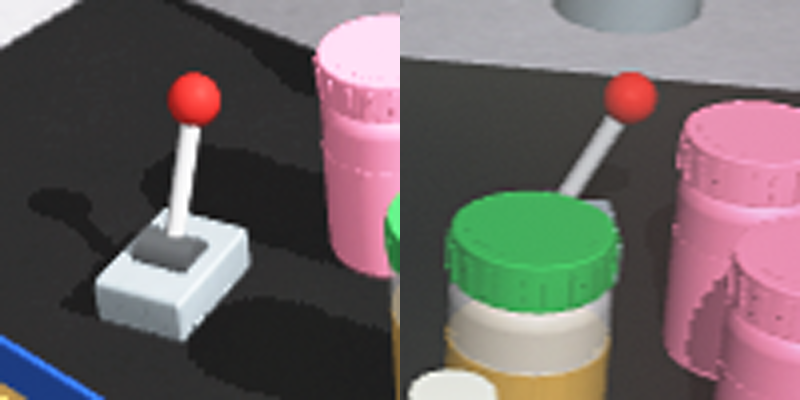

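View pics/z1.png

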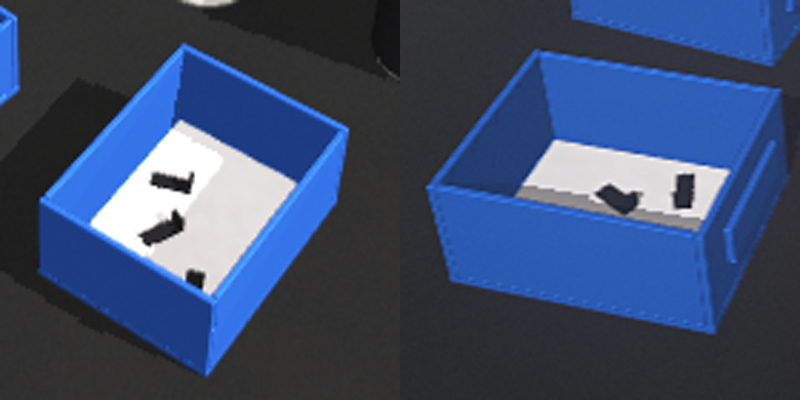

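Run:
```python
from h import *
np.set_printoptions(precision=4,suppress=True)
B=np.array([plane('scene',(150+y/4,190+x/4),.025) for x,y in [(97,285),(181,318),(249,243),(166,210)]])
print(B,B.mean(0),[np.linalg.norm(B[i]-B[i-1]) for i in range(4)])
k=np.array([.4246,-.2649])
v=B.mean(0)[:2]-k;print('swing dir',v,np.linalg.norm(v),np.degrees(np.arctan2(v[1],v[0])))
e=(B[2]-B[1])+(B[3]-B[0]);print('edge1',np.degrees(np.arctan2(e[1],e[0])))
e=(B[1]-B[0])+(B[2]-B[3]);print('edge2',np.degrees(np.arctan2(e[1],e[0])))
s=140/400
for n,o,P in [('scene',(310,300),[(184,45),(347,130),(212,298),(41,199)]),('side',(135,290),[(138,51),(380,90),(300,236),(30,186)])]:
    Q=np.array([plane(n,(o[1]+y*s,o[0]+x*s),.06) for x,y in P]);print(n,Q.mean(0),[np.linalg.norm(Q[i]-Q[i-1]) for i in range(4)])
    im=cv2.imread(f'pics/{n}0.png');h=cv2.cvtColor(im,cv2.COLOR_BGR2HSV)
    for nm,lo,hi in [('orange',9,16),('green',55,75)]:
      m=((h[...,0]>=lo)&(h[...,0]<=hi)&(h[...,1]>230)&(h[...,2]>120)).astype(np.uint8)
      nn,l,st,c=cv2.connectedComponentsWithStats(m);i=1+np.argmax(st[1:,4])
      # side of lid ~ centre z .105
      print(n,nm,st[i],plane(n,c[i][::-1],.107))
for X in [.425,.225,.115],[.63,.18,.06]: print([proj(n,np.array(X)) for n in('scene','side')])
```

```text
[[ 0.4987 -0.2676  0.025 ]
 [ 0.4948 -0.2161  0.025 ]
 [ 0.43   -0.2291  0.025 ]
 [ 0.4325 -0.2827  0.025 ]] [ 0.464  -0.2489  0.025 ] [np.float64(0.06790259400788483), np.float64(0.05163514979099197), np.float64(0.0660813989749711), np.float64(0.05361208644056506)]
swing dir [0.0394 0.016 ] 0.04254294113260936 22.112675893224914
edge1 -167.87881628783657
edge2 93.55464052165041
scene [0.6278 0.1819 0.06  ] [np.float64(0.1267519566333654), np.float64(0.09769165763886926), np.float64(0.12476385855606179), np.float64(0.09642579888414798)]Traceback (most recent call last):
  File "<stdin>", line 15, in <module>
    return _wrapfunc(a, 'argmax', axis=axis, out=out, **kwds)
    return bound(*args, **kwds)
ValueError: attempt to get argmax of an empty sequence
```

Run:
```python
from h import *
from scipy.optimize import least_squares
np.set_printoptions(precision=4,suppress=True)
obs=[('scene',(150+y/4,190+x/4),p) for x,y,p in [(97,285,(.035,-.025,.025)),(181,316,(.035,.025,.025)),(249,241,(-.035,.025,.025)),(166,210,(-.035,-.025,.025)),(182,340,(.035,.025,0)),(249,264,(-.035,.025,0)),(99,308,(.035,-.025,0))]]
obs+=[('scene',(175.4,237.2),(-.0384,0,.0922)),('side',(189.2,397.),(-.0384,0,.0922))]
def R(q):
    c,s=np.cos(q[2]),np.sin(q[2]);o=[]
    for n,rc,p in obs:
        X=np.array([q[0]+c*p[0]-s*p[1],q[1]+s*p[0]+c*p[1],p[2]]);o+=list(np.array(proj(n,X))-rc)
    return np.array(o)
r=least_squares(R,[.463,-.25,.2],loss='soft_l1');q=r.x;print(q,np.degrees(q[2]));print(R(q).reshape(-1,2))
c,s=np.cos(q[2]),np.sin(q[2])
for p in [(-.035,.025,.025),(-.035,-.025,.025)]:
    X=np.array([q[0]+c*p[0]-s*p[1],q[1]+s*p[0]+c*p[1],p[2]]);print(proj('side',X))
sc=140/400
Q=np.array([plane('side',(290+y*sc,135+x*sc),.06) for x,y in [(138,51),(380,90),(300,236),(30,186)]]);print(Q,Q.mean(0))
# circles of lids on picture
for n in('scene','side'):
    im=cv2.imread(f'pics/{n}0.png')
    for X,rad,z in [((.43,.226),.034,.115),((.4445,-.081),.034,.115)]:
        pts=np.array([proj(n,np.array([X[0]+rad*np.cos(a),X[1]+rad*np.sin(a),z]))[::-1] for a in np.linspace(0,6.28,60)])
        cv2.polylines(im,[np.int32(pts.round())],1,(255,0,0),1)
    cv2.imwrite(f'pics/ov_{n}.png',im[150:450,200:500])
cv2.imwrite('pics/ov.png',np.hstack([cv2.resize(cv2.imread(f'pics/ov_{n}.png'),(400,400)) for n in('scene','side')]))
```

```text
[ 0.4607 -0.254   0.226 ] 12.950262927692734
[[-0.0796 -1.6891]
 [-1.9905 -0.2516]
 [-3.0592 -0.212 ]
 [-0.6393 -1.1638]
 [ 2.0936  0.8594]
 [ 1.1162  0.857 ]
 [ 4.2011 -0.5291]
 [ 0.2136  1.3342]
 [ 0.4834  0.587 ]]
[np.float64(225.81377326179577), np.float64(395.0365233432351)]
[np.float64(214.21923185376343), np.float64(391.79410493933864)]
[[0.6889 0.1328 0.06  ]
 [0.5621 0.1354 0.06  ]
 [0.5655 0.2324 0.06  ]
 [0.692  0.23   0.06  ]] [0.6271 0.1827 0.06  ]
```

View pics/ov.png

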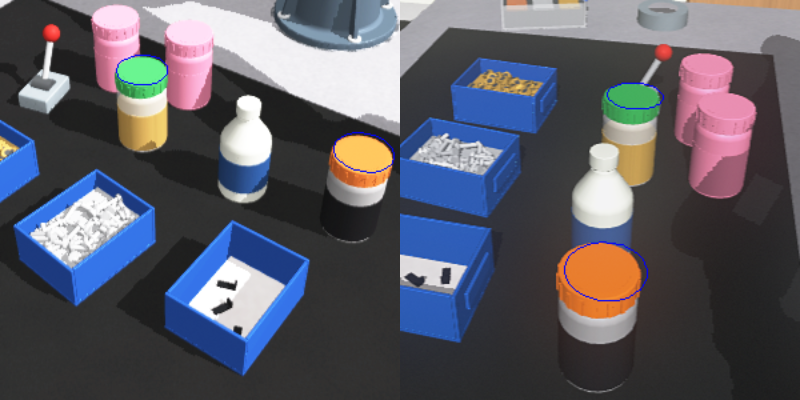

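```bash
cat > to.py <<'E'
import sys,numpy as np
from scipy.spatial.transform import Rotation as R
from station import state
s=state();q=s['tcp_rot'];r=R.from_quat([q[1],q[2],q[3],q[0]])
M=r.as_matrix();yaw=np.arctan2(M[1,0],M[0,0])
print('t',round(s['clock'],2),'pos',np.round(s['tool_pos'],4),'yaw',round(np.degrees(yaw),1),'tilt',round(np.degrees(np.arccos(-M[2,2])),2),'F',np.round(s['wrist_force'],1),'w',round(s['gripper_width'],4),'j',np.round(s['joint_pos'],2))
for a in sys.argv[1:]:
    X=np.array(eval(a));print(a,'->',np.round(M.T@(X-s['tool_pos']),4))
print('spin to yaw 13:',round((yaw-np.radians(13)+np.pi)%(2*np.pi)-np.pi,3))
E
python3 to.py '(.6275,.182,.2)' '(.48,.36,.27)' '(.6275,.182,.25)'
```

```text
t 1.05 pos [0.2317 0.5804 0.2225] yaw 158.2 tilt 0.0 F [-0.  -0.1  0.2] w 0.0868 j [ 1.01  0.53  1.43  0.    1.18 -0.18]
(.6275,.182,.2) -> [-0.5153 -0.2233  0.0225]
(.48,.36,.27) -> [-0.3124 -0.1127 -0.0475]
(.6275,.182,.25) -> [-0.5153 -0.2233 -0.0275]
spin to yaw 13: 2.535
```

```bash
python3 -m crank '{"offset":[[-0.05,-0.02,-0.02],[-0.10,-0.04,-0.03],[-0.15,-0.06,-0.03],[-0.20,-0.085,-0.03],[-0.25,-0.11,-0.03],[-0.30,-0.13,-0.03],[-0.35,-0.15,-0.03],[-0.40,-0.175,-0.03]],"spin":[0.18,0.36,0.54,0.72,0.9,1.08,1.26,1.44]}' 0; python3 to.py '(.6275,.182,.2)' '(.6275,.182,.15)'  '(.6275,.182,.25)'
```

```text
clock: 2.05
tool_pos: [0.5396, 0.2685, 0.2527]
tcp_rot: [0.0, 0.791, 0.612, 0.0]
wrist_force: [0.1, -0.7, -0.4]
gripper_width: 0.0155
t 2.05 pos [0.5396 0.2685 0.2527] yaw 75.4 tilt 0.05 F [ 0.1 -0.7 -0.4] w 0.0155 j [0.28 0.46 1.46 0.   1.22 0.53]
(.6275,.182,.2) -> [-0.0616  0.1068  0.0527]
(.6275,.182,.15) -> [-0.0616  0.1068  0.1027]
(.6275,.182,.25) -> [-0.0615  0.1068  0.0027]
spin to yaw 13: 1.089
```

```bash
python3 -m crank '{"offset":[[-0.02,0.035,0.0],[-0.04,0.07,0.0],[-0.06,0.105,0.0],[-0.062,0.107,0.03],[-0.062,0.107,0.06],[-0.062,0.107,0.09],[-0.062,0.107,0.11],[-0.062,0.107,0.12]],"spin":[0.18,0.36,0.54,0.72,0.9,1.08,1.09,1.09]}' 0; python3 to.py '(.6275,.182,.092)'
python3 - <<'E'
from h import *
for n in ['scene','side']: cv2.imwrite(f'pics/{n}1.png',eyes.grab_frame(n)[:,:,::-1])
cv2.imwrite('pics/b1.png',np.hstack([cv2.resize(cv2.imread(f'pics/{n}1.png'),(400,300)) for n in('scene','side')]))
E
```

```text
clock: 3.05
tool_pos: [0.626, 0.183, 0.1311]
tcp_rot: [0.0, 0.993, 0.116, -0.001]
wrist_force: [0.2, -0.4, 0.3]
gripper_width: 0.0006
t 3.05 pos [0.626  0.183  0.1311] yaw 13.3 tilt 0.13 F [ 0.2 -0.4  0.3] w 0.0006 j [ 0.11  0.67  1.44 -0.    1.04  1.45]
(.6275,.182,.092) -> [0.0013 0.0014 0.0391]
spin to yaw 13: 0.005
```

View pics/b1.png

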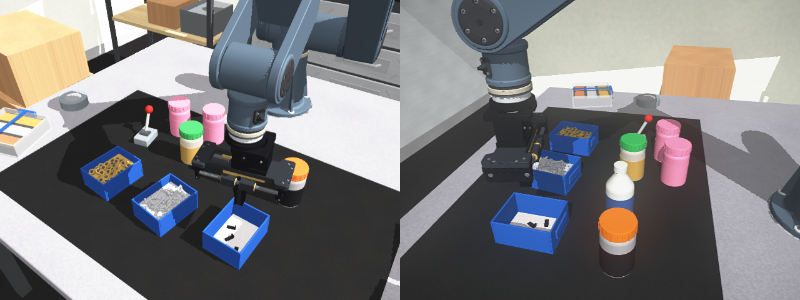

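Run:
```python
from h import *
print([proj(n,np.array([.626,.183,.131])) for n in('scene','side')])
a=cv2.imread('pics/scene1.png')[240:440,280:480];b=cv2.imread('pics/side1.png')[200:400,100:300]
cv2.imwrite('pics/b2.png',np.hstack([cv2.resize(x,(400,400)) for x in(a,b)]))
```

```text
[[np.float64(322.28018184956966), np.float64(383.2534295433366)], [np.float64(294.24272625235255), np.float64(202.92371539377962)]]
```

View pics/b2.png

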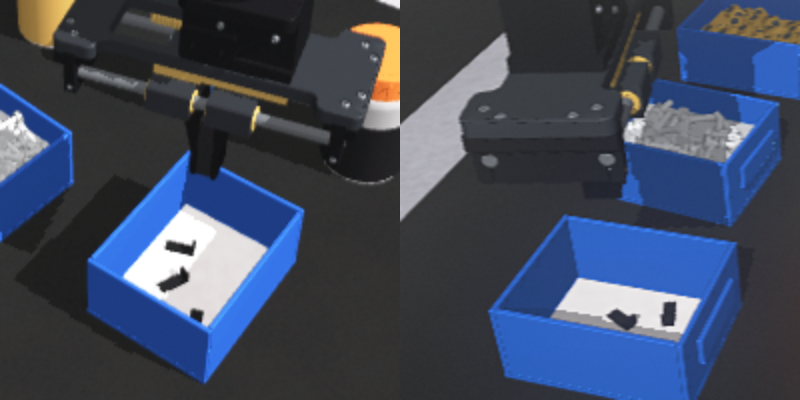

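The fingertips show at scene ≈(383,328) and side ≈(203,297), matching the projected TCP to within a few pixels and over the bin's middle. Next I go down to 32 mm above the rim and hold.

```bash
python3 -m crank '{"offset":[[0.001,0.001,0.012],[0.001,0.001,0.024],[0.001,0.001,0.034],[0.001,0.001,0.038],[0.001,0.001,0.038],[0.001,0.001,0.038],[0.001,0.001,0.038],[0.001,0.001,0.038]],"spin":[0,0,0,0,0,0,0,0]}' 0; python3 -m crank '{"offset":[[0,0,0],[0,0,0],[0,0,0],[0,0,0],[0,0,0],[0,0,0],[0,0,0],[0,0,0]],"spin":[0,0,0,0,0,0,0,0]}' ; python3 to.py; python3 -m crank '{"offset":[[0,0,0],[0,0,0],[0,0,0],[0,0,0],[0,0,0],[0,0,0],[0,0,0],[0,0,0]],"spin":[0,0,0,0,0,0,0,0]}'; python3 -m crank '{"offset":[[0,0,0],[0,0,0],[0,0,0],[0,0,0],[0,0,0],[0,0,0]],"spin":[0,0,0,0,0,0]}'; python3 to.py '(.6275,.182,.24)' '(.434,.226,.24)' '(.434,.226,.145)'
```

```text
clock: 4.15
tool_pos: [0.6281, 0.1825, 0.0949]
tcp_rot: [-0.0, 0.993, 0.116, 0.0]
wrist_force: [-0.1, -0.2, -0.3]
gripper_width: 0.0005
clock: 5.15
tool_pos: [0.6279, 0.1824, 0.0945]
tcp_rot: [0.0, 0.993, 0.116, -0.0]
wrist_force: [-0.4, 0.7, -0.0]
gripper_width: 0.0007
t 5.15 pos [0.6279 0.1824 0.0945] yaw 13.3 tilt 0.0 F [-0.4  0.7 -0. ] w 0.0007 j [ 0.11  0.72  1.46 -0.    0.97  1.45]
spin to yaw 13: 0.005
clock: 6.15
tool_pos: [0.6279, 0.1824, 0.0946]
tcp_rot: [-0.0, 0.993, 0.116, 0.0]
wrist_force: [0.3, -0.8, 0.5]
gripper_width: 0.0001
clock: 6.9
tool_pos: [0.6279, 0.1824, 0.0946]
tcp_rot: [0.0, 0.993, 0.116, 0.0]
wrist_force: [-0.3, -1.3, 0.5]
gripper_width: 0.0008
t 6.9 pos [0.6279 0.1824 0.0946] yaw 13.3 tilt 0.0 F [-0.3 -1.3  0.5] w 0.0008 j [ 0.11  0.72  1.46 -0.    0.97  1.45]
(.6275,.182,.24) -> [-0.0005  0.0003 -0.1454]
(.434,.226,.24) -> [-0.1787 -0.087  -0.1455]
(.434,.226,.145) -> [-0.1787 -0.087  -0.0505]
spin to yaw 13: 0.005
```

```bash
python3 -m crank '{"offset":[[0,0,-0.05],[0,0,-0.1],[-0.03,-0.015,-0.145],[-0.08,-0.04,-0.145],[-0.13,-0.065,-0.145],[-0.17,-0.082,-0.145],[-0.179,-0.087,-0.145],[-0.179,-0.087,-0.145]],"spin":[0,0,0,0,0,0,0,0]}'; python3 to.py '(.434,.226,.145)'
python3 - <<'E'
from h import *
t=state()['tool_pos'];print([proj(n,t) for n in('scene','side')])
for n in ['scene','side']: cv2.imwrite(f'pics/{n}2.png',eyes.grab_frame(n)[:,:,::-1])
cv2.imwrite('pics/b3.png',np.hstack([cv2.imread(f'pics/{n}2.png')[100:450,c:c+350] for n,c in(('scene',290),('side',180))]))
E
```

```text
clock: 7.9
tool_pos: [0.4343, 0.2263, 0.24]
tcp_rot: [-0.0, 0.993, 0.116, 0.001]
wrist_force: [0.2, 0.2, 1.3]
gripper_width: 0.0005
t 7.9 pos [0.4343 0.2263 0.24  ] yaw 13.3 tilt 0.11 F [0.2 0.2 1.3] w 0.0005 j [ 0.25  0.32  1.74 -0.    1.07  1.59]
(.434,.226,.145) -> [-0.0005  0.0002  0.095 ]
spin to yaw 13: 0.006
[[np.float64(197.87976997735962), np.float64(485.60421053949904)], [np.float64(255.62030482575534), np.float64(353.4005727536136)]]
```

View pics/b3.png

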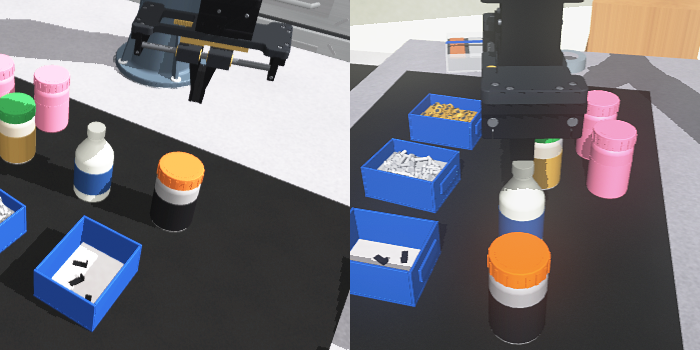

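The fingertips show at scene (485,200), as projected, in line above the orange lid at (470,262). I go down to 31 mm above the lid and hold.

```bash
python3 -m crank '{"offset":[[0,0,0.03],[0,0,0.06],[0,0,0.08],[0,0,0.09],[0,0,0.093],[0,0,0.093],[0,0,0.093],[0,0,0.093]],"spin":[0,0,0,0,0,0,0,0]}'
python3 - <<'E'
from h import *
im=eyes.grab_frame('scene');cv2.imwrite('pics/s3.png',cv2.resize(im[150:350,370:570,::-1],(400,400)))
im=eyes.grab_frame('side');cv2.imwrite('pics/s4.png',cv2.resize(im[200:450,220:470,::-1],(400,400)))
cv2.imwrite('pics/b4.png',np.hstack([cv2.imread('pics/s3.png'),cv2.imread('pics/s4.png')]))
E
```

```text
clock: 9.0
tool_pos: [0.4341, 0.2261, 0.1472]
tcp_rot: [-0.0, 0.993, 0.116, 0.001]
wrist_force: [-0.4, 0.5, -0.3]
gripper_width: 0.0002
```

View pics/b4.png

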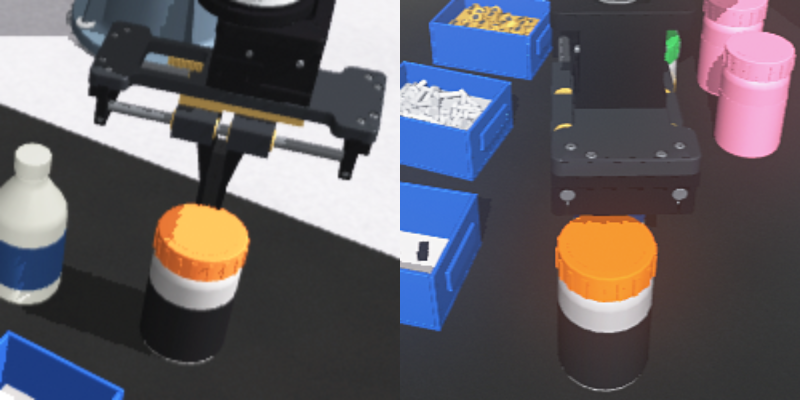

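The fingertips end at crop (210,207), just above the lid centre at (200,230), with a clear gap. I hold here.

```bash
python3 -m crank '{"offset":[[0,0,0],[0,0,0],[0,0,0],[0,0,0],[0,0,0],[0,0,0],[0,0,0],[0,0,0]],"spin":[0,0,0,0,0,0,0,0]}' ; python3 -m crank '{"offset":[[0,0,0],[0,0,0],[0,0,0],[0,0,0],[0,0,0],[0,0,0],[0,0,0],[0,0,0]],"spin":[0,0,0,0,0,0,0,0]}'; python3 -m crank '{"offset":[[0,0,0],[0,0,0],[0,0,0],[0,0,0],[0,0,0],[0,0,0]],"spin":[0,0,0,0,0,0]}'; python3 to.py '(.434,.226,.34)' '(.38,-.275,.34)'
```

```text
clock: 10.1
tool_pos: [0.4337, 0.226, 0.1465]
tcp_rot: [0.0, 0.993, 0.116, 0.0]
wrist_force: [-0.2, 0.0, -0.4]
gripper_width: 0.0004
clock: 11.1
tool_pos: [0.4337, 0.226, 0.1465]
tcp_rot: [-0.0, 0.993, 0.116, -0.0]
wrist_force: [-0.6, -0.8, 0.3]
gripper_width: 0.0003
clock: 11.85
tool_pos: [0.4337, 0.226, 0.1466]
tcp_rot: [0.0, 0.993, 0.116, -0.0]
wrist_force: [1.0, -0.1, -1.2]
gripper_width: 0.0004
t 11.85 pos [0.4337 0.226  0.1466] yaw 13.3 tilt 0.0 F [ 1.  -0.1 -1.2] w 0.0004 j [ 0.25  0.46  1.84 -0.    0.83  1.59]
(.434,.226,.34) -> [ 3.000e-04  1.000e-04 -1.934e-01]
(.38,-.275,.34) -> [-0.1674  0.4753 -0.1934]
spin to yaw 13: 0.005
```

```bash
python3 -m crank '{"offset":[[0,0,-0.05],[0,0,-0.1],[0,0,-0.15],[0,0.01,-0.19],[-0.01,0.05,-0.19],[-0.02,0.1,-0.19],[-0.03,0.15,-0.19],[-0.05,0.2,-0.19]],"spin":[0,0,0,0,0,0,0,0]}'; python3 to.py '(.38,-.275,.34)'
```

```text
clock: 12.85
tool_pos: [0.4312, 0.0183, 0.3367]
tcp_rot: [0.0, 0.993, 0.116, 0.001]
wrist_force: [0.6, 0.4, 0.9]
gripper_width: 0.0006
t 12.85 pos [0.4312 0.0183 0.3367] yaw 13.3 tilt 0.06 F [0.6 0.4 0.9] w 0.0006 j [-0.22  0.12  1.72 -0.    1.3   1.12]
(.38,-.275,.34) -> [-0.1174  0.2736 -0.0033]
spin to yaw 13: 0.006
```

```bash
python3 -m crank '{"offset":[[-0.02,0.05,0],[-0.04,0.1,0],[-0.06,0.15,0],[-0.08,0.2,0],[-0.1,0.245,0],[-0.117,0.274,0],[-0.117,0.274,0],[-0.117,0.274,0]],"spin":[0,0,0,0,0,0,0,0]}'; python3 to.py '(.38,-.275,.16)' '(.38,-.275,.085)'
python3 - <<'E'
from h import *
t=state()['tool_pos'];print([proj(n,t) for n in('scene','side')])
C={}
for n in('scene','side'):
    im=eyes.grab_frame(n)[:,:,::-1];cv2.imwrite(f'pics/{n}5.png',im)
    b,g,r=[im[...,i].astype(int) for i in range(3)]
    nn,l,st,c=cv2.connectedComponentsWithStats(((r>130)&(g<70)&(b<70)).astype(np.uint8))
    i=1+np.argmax(st[1:,4]);C[n]=c[i][::-1];print(n,st[i])
print(tri(ray('scene',C['scene']),ray('side',C['side'])))
cv2.imwrite('pics/b5.png',np.hstack([cv2.imread(f'pics/{n}5.png')[50:350,c:c+300] for n,c in(('scene',120),('side',260))]))
im=eyes.grab_frame('wrist');cv2.imwrite('pics/w5.png',im[:,:,::-1])
E
```

```text
clock: 13.85
tool_pos: [0.3799, -0.2729, 0.3363]
tcp_rot: [-0.001, 0.993, 0.116, -0.0]
wrist_force: [-0.8, 0.6, 0.7]
gripper_width: 0.0002
t 13.85 pos [ 0.3799 -0.2729  0.3363] yaw 13.3 tilt 0.08 F [-0.8  0.6  0.7] w 0.0002 j [-0.86  0.18  1.65  0.    1.31  0.48]
(.38,-.275,.16) -> [-0.0003  0.0023  0.1763]
(.38,-.275,.085) -> [-0.0003  0.0024  0.2513]
spin to yaw 13: 0.005
[[np.float64(43.77588122811548), np.float64(236.47781777430237)], [np.float64(58.46350093481044), np.float64(434.74000958697525)]]
scene [232 168  13  13  87]
side [391 188  12   7  28]
(array([ 0.42548611, -0.26391178,  0.08937263]), [np.float64(0.0034510030202390745), np.float64(0.003451003020239016)])
```

View pics/b5.png

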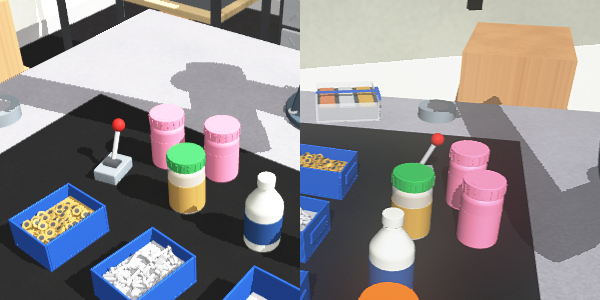

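View pics/w5.png

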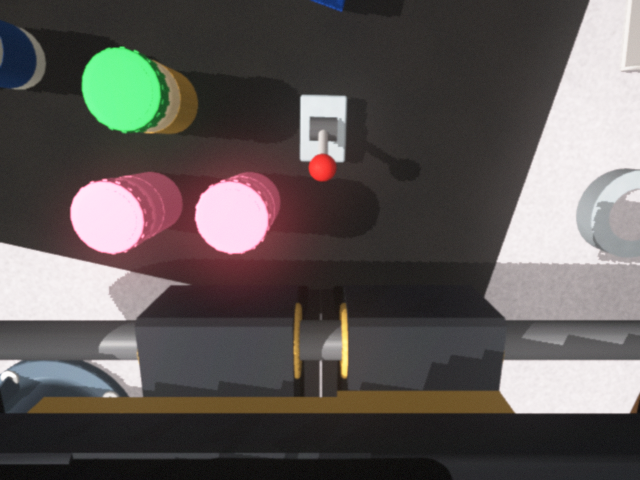

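The wrist view shows the knob at (322,167) straight ahead of the fingers, with the block upright in the image from (301,96) to (347,162). The pink jar's lid at (235,215) is clear to the left.

```bash
python3 - <<'E'
from h import *
np.set_printoptions(precision=4,suppress=True)
print('knob',plane('wrist',(167,322),.092),'block top',plane('wrist',(129,324),.025))
a=plane('wrist',(162,347),.025)-plane('wrist',(96,347),.025);print('edge dir',np.degrees(np.arctan2(-a[1],-a[0])),np.linalg.norm(a))
for n,x in(('L',198),('R',278)): print(n,plane('wrist',(215,x),.115))
E
python3 to.py '(.38,-.275,.085)' '(.38,-.273,.085)'
```

```text
knob [ 0.4226 -0.2628  0.092 ] block top [ 0.4587 -0.2566  0.025 ]
edge dir 14.257033025130115 0.06883640597422387
L [ 0.355 -0.161  0.115]
R [ 0.3721 -0.233   0.115 ]
t 14.0 pos [ 0.3803 -0.2724  0.3366] yaw 13.4 tilt 0.02 F [0.1 0.7 0.4] w 0.0007 j [-0.86  0.18  1.65  0.    1.31  0.48]
(.38,-.275,.085) -> [-0.0009  0.0025  0.2516]
(.38,-.273,.085) -> [-0.0004  0.0006  0.2516]
spin to yaw 13: 0.007
```

```bash
python3 -m crank '{"offset":[[0,0.004,0.04],[0,0.004,0.08],[0,0.004,0.12],[0,0.004,0.16],[0,0.004,0.19],[0,0.004,0.215],[0,0.004,0.235],[0,0.004,0.24]],"spin":[0,0,0,0,0,0,0,0]}'; python3 to.py '(.382,-.277,.082)'
python3 - <<'E'
from h import *
im=eyes.grab_frame('wrist');cv2.imwrite('pics/w6.png',im[:,:,::-1])
E
```

```text
clock: 15.0
tool_pos: [0.381, -0.2763, 0.0957]
tcp_rot: [-0.001, 0.993, 0.116, -0.001]
wrist_force: [-0.2, 0.2, 0.0]
gripper_width: 0.0006
t 15.0 pos [ 0.381  -0.2763  0.0957] yaw 13.4 tilt 0.13 F [-0.2  0.2  0. ] w 0.0006 j [-0.87  0.54  1.93  0.    0.68  0.47]
(.382,-.277,.082) -> [0.0009 0.0009 0.0137]
spin to yaw 13: 0.006
```

View pics/w6.png

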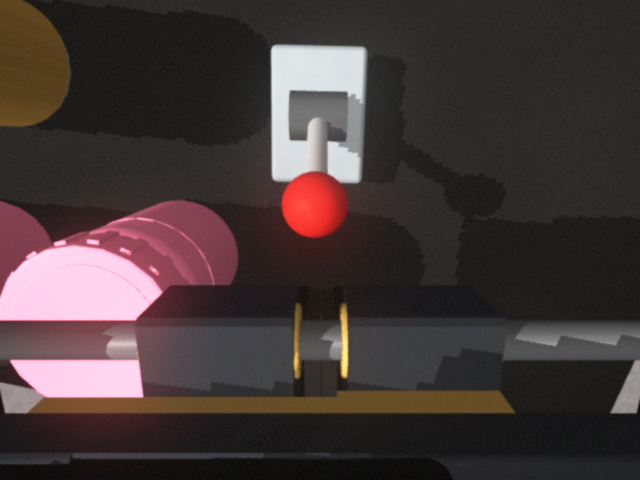

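Wrist view: knob at (315,205), centred ahead of the fingers at column ≈321, and the pink jar is clear. Now I lower and push slowly.

```bash
python3 -m crank '{"offset":[[0,0.0,0.007],[0,0.0,0.013],[0.006,0,0.013],[0.012,0,0.013],[0.018,0,0.013],[0.025,0,0.013],[0.032,0,0.013],[0.04,0,0.013]],"spin":[0,0,0,0,0,0,0,0]}'; python3 to.py
python3 - <<'E'
from h import *
im=eyes.grab_frame('wrist');cv2.imwrite('pics/w7.png',im[:,:,::-1])
E
```

```text
clock: 16.05
tool_pos: [0.4202, -0.2681, 0.0836]
tcp_rot: [-0.0, 0.993, 0.116, -0.0]
wrist_force: [-1.5, 0.1, 1.4]
gripper_width: 0.0006
t 16.05 pos [ 0.4202 -0.2681  0.0836] yaw 13.3 tilt 0.02 F [-1.5  0.1  1.4] w 0.0006 j [-0.79  0.59  1.87 -0.    0.69  0.55]
spin to yaw 13: 0.005
```

View pics/w7.png

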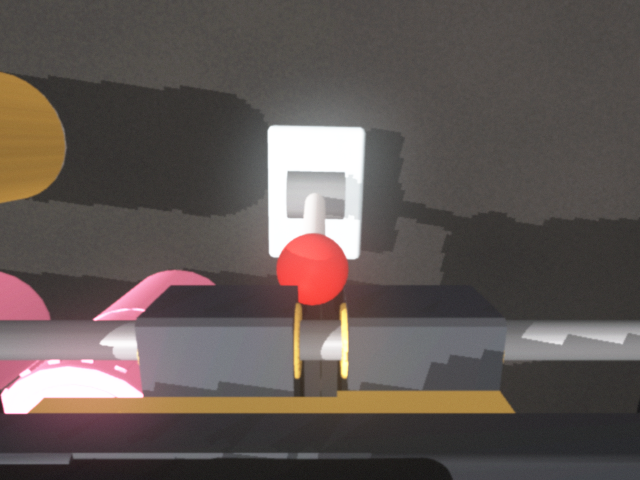

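The fingers are touching the knob at about 1.5 N and it is moving over with them. I carry on.

```bash
python3 -m crank '{"offset":[[0.006,0,0],[0.012,0,0],[0.018,0,0],[0.024,0,0],[0.030,0,0],[0.036,0,0],[0.042,0,0],[0.048,0,0]],"spin":[0,0,0,0,0,0,0,0]}'; python3 -m crank '{"offset":[[0.002,0,0],[0.004,0,0],[0.006,0,0]],"spin":[0,0,0]}'
python3 - <<'E'
from h import *
C={}
for n in('scene','side'):
    im=eyes.grab_frame(n)[:,:,::-1];cv2.imwrite(f'pics/{n}8.png',im)
    b,g,r=[im[...,i].astype(int) for i in range(3)]
    nn,l,st,c=cv2.connectedComponentsWithStats(((r>110)&(g<70)&(b<70)).astype(np.uint8))
    for i in range(1,nn):
        if st[i,4]>15: print(n,st[i],plane(n,c[i][::-1],.092))
    print(proj(n,np.array([.498,-.245,.092])))
im=eyes.grab_frame('wrist');cv2.imwrite('pics/w8.png',im[:,:,::-1])
E
```

```text
clock: 17.1
tool_pos: [0.4668, -0.2571, 0.0834]
tcp_rot: [-0.0, 0.993, 0.116, -0.0]
wrist_force: [-0.3, -0.0, -0.8]
gripper_width: 0.0003
clock: 17.48
tool_pos: [0.4723, -0.2558, 0.0835]
tcp_rot: [-0.0, 0.993, 0.116, -0.0]
wrist_force: [-1.2, 0.5, -1.2]
gripper_width: 0.0004
scene [212 188  14  13 143] [ 0.49216685 -0.25134022  0.092     ]
[np.float64(196.62087262212862), np.float64(218.69834929565013)]
side [354 183  13  13 126] [ 0.49612993 -0.25066559  0.092     ]
[np.float64(190.08519336058174), np.float64(358.5595358179675)]
```

View pics/w8.png

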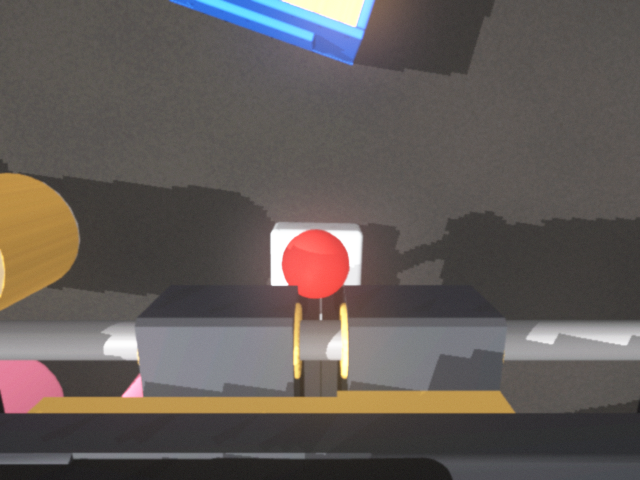

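View pics/scene8.png

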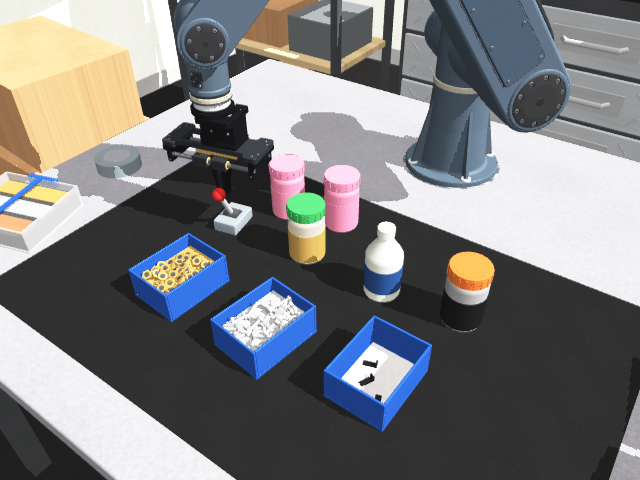

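The lever now leans to the far side (scene (219,194), predicted end (219,197)), but the force shows no stop yet. I creep on until there is one.

```bash
python3 -m crank '{"offset":[[0.001,0,0],[0.002,0,0],[0.002,0,0]],"spin":[0,0,0]}'; python3 -m crank '{"offset":[[0.001,0,0],[0.0015,0,0],[0.0015,0,0]],"spin":[0,0,0]}';python3 to.py
```

```text
clock: 18.0
tool_pos: [0.4744, -0.2555, 0.0835]
tcp_rot: [-0.0, 0.993, 0.116, -0.0]
wrist_force: [-0.5, -0.1, -0.3]
gripper_width: 0.0007
clock: 18.38
tool_pos: [0.4749, -0.2553, 0.0834]
tcp_rot: [-0.0, 0.993, 0.116, -0.001]
wrist_force: [-5.4, -2.6, -0.2]
gripper_width: 0.0004
t 18.38 pos [ 0.4749 -0.2553  0.0834] yaw 13.3 tilt 0.12 F [-5.4 -2.6 -0.2] w 0.0004 j [-0.7   0.62  1.76 -0.    0.76  0.64]
spin to yaw 13: 0.005
```

```bash
python3 -m crank '{"offset":[[0.001,0,0],[0.001,0,0]],"spin":[0,0]}'
```

```text
clock: 18.62
tool_pos: [0.4751, -0.2552, 0.0834]
tcp_rot: [-0.0, 0.993, 0.116, -0.002]
wrist_force: [-7.5, -2.7, 0.3]
gripper_width: 0.0004
```

The force has risen to 8 N with almost no further motion, so the lever is at its stop. I back away and go straight up.

```bash
python3 -m crank '{"offset":[[-0.01,0,0],[-0.025,0,0],[-0.04,0,0],[-0.04,0,-0.04],[-0.04,0,-0.09],[-0.04,0,-0.14],[-0.04,0,-0.18],[-0.04,0,-0.2]],"spin":[0,0,0,0,0,0,0,0]}'; python3 -m crank '{"offset":[[0,0,0],[0,0,0]],"spin":[0,0]}'
python3 - <<'E'
from h import *
np.set_printoptions(precision=4,suppress=True)
C={}
for n in('scene','side'):
    im=eyes.grab_frame(n)[:,:,::-1];cv2.imwrite(f'pics/{n}9.png',im)
    b,g,r=[im[...,i].astype(int) for i in range(3)]
    nn,l,st,c=cv2.connectedComponentsWithStats(((r>110)&(g<70)&(b<70)).astype(np.uint8))
    i=1+np.argmax(st[1:,4]);C[n]=c[i][::-1];print(n,st[i])
print(tri(ray('scene',C['scene']),ray('side',C['side'])))
cv2.imwrite('pics/b9.png',np.hstack([cv2.resize(cv2.imread(f'pics/{n}9.png'),(400,300)) for n in('scene','side')]))
E
```

```text
clock: 19.62
tool_pos: [0.438, -0.2649, 0.2862]
tcp_rot: [0.002, 0.993, 0.115, 0.002]
wrist_force: [0.7, 1.0, -0.5]
gripper_width: 0.0008
clock: 19.88
tool_pos: [0.437, -0.2637, 0.2824]
tcp_rot: [-0.001, 0.993, 0.115, -0.001]
wrist_force: [-0.6, -0.8, -0.2]
gripper_width: 0.0004
scene [211 188  15  14  92]
side [353 186  13  10  58]
(array([ 0.4983, -0.2497,  0.0885]), [np.float64(0.002118705542838199), np.float64(0.002118705542838161)])
```

View pics/b9.png

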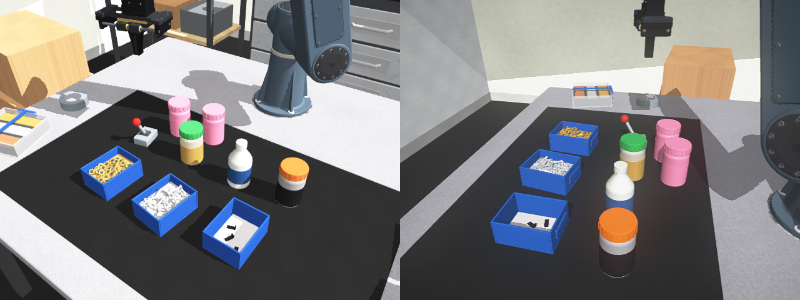

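The knob rests at (0.498, -0.250), 75 mm from its start where 76 mm was expected. Nothing else has moved and the arm is clear, so I hand the job in.

```bash
python3 -c "
from station import ticket
print(ticket.job_done())"
```

```text
the job is handed in; nothing more can be done
None
```

The job is done and handed in at about 20 s of the 62 s allowed; no verdict was reported.

- **Pointing at the bin:** I held the shut fingertips about 35 mm above the rim of the nearly empty bin for about 2.8 s.
- **Pointing at the jar:** I then held them about 32 mm above the orange lid for about 2.9 s.
- **Lever:** From there I crossed to the lever at about 0.34 m height and pushed the knob over. It needed only about 1–2 N until the stop, which I pressed with about 8 N. I then backed off and rose clear.

**Last checks:** The knob had travelled about 75 mm (76 mm expected) and stayed there. The wrist force was back to about zero, and the pictures showed nothing else moved. The final knob position is the least certain check. The two cameras' lines of sight passed about 4 mm apart there, and the computed knob height was 88 mm instead of 92 mm, probably because parts of the knob failed the colour test.

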